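# Close the sweet canister and take off the outer cover

### The job

The blue sweet canister has been refilled: pick up its double lid by the black bar handle, turn it so that the orange ear faces the orange mark on the canister, and lower it until the white serving lid sits fully home with its ear in the notch of the rim. Then turn the aluminium cover counter-clockwise (seen from above) by about 60 degrees to free its bayonet, and lift the cover off alone, leaving the serving lid fully home. Finish still holding the cover level in the gripper, about 10 cm above the serving lid; do not tip the serving lid on the way, and leave the other things on the counter where they are.

Things in the scene. Friction and masses are not known exactly. Their poses are not given: they have to be found in the camera images.
- canister: blue round sweet canister, fixed, 100 mm across, rim 100 mm above the counter. Origin: centre of its underside; x axis towards notch and mark. Open mouth 90 mm across, wall 4.5 mm. With the double lid home, their axes and x axes coincide, the serving lid's origin is 86 mm and the cover's 103 mm above the counter
- notch (a point): middle of the notch in the rim at rim height, 47 mm from the canister's axis; the notch is 16 mm wide, 14 mm deep; an orange stripe and bead on the wall right below it are the mark
- serving_lid: white inner lid, loose, 0.1 kg, under the cover at first. Origin: centre of its underside; x axis towards its orange ear. Tapered plug (72 mm across at its foot, 84 mm from 7 mm up) goes into the mouth with 3 mm room all round; above it, at 14 to 17 mm, a flange 100 mm across rests on the rim. Height 30 mm. It stays about 10 mm too high if the ear misses the notch
- ear (a point): top of the orange ear, 62 mm from the serving lid's axis along its x, 17 mm above its origin; the ear ends 67 mm from the axis. The rib under it, 10 mm wide, 6 mm at its foot, 4 to 14 mm above the lid's origin, drops into the notch and stops the lid from turning
- cover: aluminium outer cover, loose, 0.14 kg, 100 mm across, 17.5 mm high without handle. Origin: centre of its lower edge, 17 mm above the serving lid's origin when resting on it; x axis along the handle, to the orange index line. Bayonet: locked when its x lies along the serving lid's (as at the start, to 5 degrees): then, after 3 mm of play, lifting it lifts both
- handle (a point): centre of the cover's black bar handle: 52 mm long (cover x), 15 mm wide, from 17.5 to 49.5 mm above the cover's origin. Turned clockwise, the cover soon meets a stop and takes the serving lid round; turned counter-clockwise from above by 30 to 85 degrees (60 is best) against the serving lid, it is free and lifts straight off
- yellow_canister: bystander: a yellow canister of the same make, closed with its own lid and cover, fixed; 153 mm high; origin at the centre of its underside
- card_terminal: bystander: black card terminal, 190x82x64 mm, loose; origin at the centre of its underside
- calculator: bystander: calculator, 118x69x13 mm, loose; origin at the centre of its underside
- stapler: bystander: red stapler, 32x136x41 mm, loose; origin at the centre of its underside
- tape_dispenser: bystander: blue tape dispenser, 52x155x72 mm, loose; origin at the centre of its underside
- pen_pot: bystander: black pen pot with pens, 80x80x147 mm, loose; origin at the centre of its underside
- glue_stick: bystander: standing glue stick, white with a green cap, 26x26x91 mm, loose; origin at the centre of its underside
Not all that is in view belongs to the job. Leave any green look-alike of the canister alone.

How it is judged:
On the way, in this order (a step that is already met when the one before it is completed fails the run):
1. the double lid is fully home on the canister, ear in the notch, cover still on the serving lid (z of serving_lid in the frame of canister between 0.083 and 0.0885 m and horizontal distance between serving_lid and canister below 0.005 m and horizontal distance between ear and notch below 0.025 m and angle between serving_lid's own z axis and vertical below 0.05 rad and z of cover in the frame of serving_lid below 0.024 m and angle between the x axis of cover and the x axis of serving_lid, either way round below 0.4 rad), for 0.2 s.
2. the cover is turned free while both lids are still home (angle between the x axis of cover and the x axis of serving_lid, either way round above 0.47 rad and z of cover in the frame of serving_lid below 0.024 m and z of serving_lid in the frame of canister below 0.0885 m and horizontal distance between ear and notch below 0.025 m), for 0.1 s.
3. the cover is lifted off alone, the serving lid still home (z of cover in the frame of serving_lid above 0.04 m and contact force between cover and serving_lid below 0.05 N and z of serving_lid in the frame of canister below 0.0885 m and horizontal distance between serving_lid and canister below 0.005 m), for 0.2 s.
At the end, for the whole second after the job is handed in: The serving lid is home on the blue canister: flange on the rim to 2.5 mm, centred to 5 mm, level to 0.05 rad, ear in the notch. The cover is held still in the fingers above it (within 5 cm sideways), raised 5 to 18 cm from where it rested, level to 0.2 rad, touching the serving lid nowhere (z of serving_lid in the frame of canister between 0.083 and 0.0885 m and horizontal distance between serving_lid and canister below 0.005 m and horizontal distance between ear and notch below 0.025 m and angle between serving_lid's own z axis and vertical below 0.05 rad and linear speed of serving_lid below 0.01 m/s and z of cover in the frame of serving_lid between 0.067 and 0.2 m and horizontal distance between cover and serving_lid below 0.05 m and angle between cover's own z axis and vertical below 0.2 rad and contact force between the fingers and cover above 2 N and linear speed of cover below 0.02 m/s and contact force between each of cover, the arm and serving_lid below 0.05 N); the arm keeps its last pose, push and grip.
It fails at once if the serving lid is tipped (angle between serving_lid's own z axis and vertical above 0.5 rad).
It fails at once if a bystander is pushed more than 3 cm (distance of any of card_terminal, calculator, stapler, tape_dispenser, pen_pot, glue_stick from where it was at the start of the episode above 0.03 m).
It also fails if it takes over 43 s, if anything falls off the work surface, if the arm or the gripper's body presses on something with over 40 N, if the wrist force passes 120 N, or if a joint passes its speed limit or range.

### The arm

A 6-joint arm with a two-finger parallel gripper is mounted at the origin on a cart in front of the work surface, level with it; the furniture and walls round the work are solid. World frame = base frame: x ahead of the robot, y to its left, z up, the work surface at z = 0. Lengths are in m, angles in rad, forces in N, time in s.
With the tool pointing down it reaches from about 0.3 to 0.825 m from the base axis. Payload 5.4 kg.
Tool frame: the origin (TCP) lies on the centre line of the jaws, within the pads' length; the fingertips stand 17 mm ahead of it and the grasp point (between the pads) lies 2 mm behind it; z points along the fingers, y is the line along which they close (so a half turn about z gives the same grasp; the last joint's range is limited). The gripper opens to 92 mm and grips with 3 to 60 N. Pads are 20 mm wide; open, the fingers measure 128 mm over their backs; the gripper's body (75 mm by 189 mm) begins 69 mm behind the grasp point.
Start: joints at [1.042, 0.158, 1.597, -0, 1.386, -0.21], TCP at [0.18, 0.546, 0.232] pointing down, gripper open.
Joint ranges: [-2.91, 2.91], [-0.94, 2.29], [0.18, 2.7], [-1.29, 4.43], [0.17, 2.64], [-3, 3]. Speed limits (rad/s): [2.57, 2.57, 3.14, 3.14, 3.14, 3.14].

### API

Orientations are given as [roll, pitch, yaw] about the fixed x, y, z axes, in that order (R = Rz(yaw) Ry(pitch) Rx(roll)).
In Python, from workcell import ctrl gives the robot as it stands.
- The arm moves only by the tool carry_out, never from a script. Its argument "targets" is a list of rows, each an object with "claw": the closure in counts, from 0 (fully open) to 255 (shut); "linear": the shift along the tool's x, y, z in mm, a list of three; "roll": the turn about the tool's z in degrees. A call has 1 to 20 rows; each row is the pose to reach, as a shift and turn from the pose commanded when the call began, along the tool's axes at that moment; what a row does not reach only later rows make up. A row lasts 1/10 s, in which the tool goes at most 50 mm and 8.59 degrees, less where a joint would pass 70% of its speed; a pose out of reach is approached as far as the arm can. A call with a gripper value outside its range is refused whole. The fingers move at their own pace and stop on an object; "newtons" is the grip in N (left out, the last holds). Time passes only in rows, so rows that repeat a pose let the fingers close. It gives the time, the measured TCP pose, the force, the opening and the grip force at its end, in the units of the state.
- ctrl.state(): the state, without advancing time (a new reading comes with each control period).
- ctrl.snapshot(name): name is "scene" or "top" or "wrist"; returns a dict with "image" (384x512x3 uint8, blue, green, red), "depth" (384x512 float32, m along the optical axis (not along the pixel's ray), 0 where there is no reading), "intrinsics" (3x3 intrinsics, pixels), "D" ([k1, k2, p1, p2, k3] as OpenCV has them; the pictures are not rectified), "R" (3x3) and "t" (3): a world point X has camera coordinates R X + t. Camera axes: x right, y down, z forward; pixel columns grow to the right and rows downward; lengths in m; the calibration is good to about 2 mm. A picture is of the moment at which its call begins.
- ctrl.sign_off(): hands the job in; it is judged then, once.
Trained networks look in a picture, given as the dict that the camera call returned (one of the last four; its "shot" number tells which), for a name from the list of things; names that differ only in an ending like _2 or _b are one class to them, and where a whole thing is asked for, a point or a joint stands for the part that bears it (a point fixed in the world has none). Each returns a list of dicts, best first, with "confidence" (0 to 1); they miss things now and then, are a little off and sometimes report something else, mostly with a low value. They report only what shows in the picture. A call takes as long as a camera call. They do not tell look-alikes from the thing itself.
- ctrl.silhouettes(picture, query): "pixels" (384x512 bool, what is visible of it) and "pixel" ([row, column] in pixels, amid what is visible of it).
The state is a dict: "time_s": time; "joint_positions": joint angles; "qd": joint speeds; "tau": joint torques, N m; "eef_pos": TCP position; "tcp_rot": TCP orientation; "wrist_force": force on the tool from outside, world axes, zero at the start; "torque": the same for the moment, N m; "width": finger opening in m; "gripper_force": force on a finger pad.
Only numpy, scipy, OpenCV 4.12 (cv2) and the standard library are available. Lean on these libraries where they do the work, as an engineer would, in place of code of your own. Each camera call takes 0.05 s, during which the arm holds its last target. There are 200 camera calls.

## Working session

There is one attempt and no reset: what is moved stays moved. The work goes in short steps, Python scripts to look and compute and a tool call to move; the robot and the scene stay as the last step left them, time stands still between calls to the robot, and variables do not carry over. Pictures are saved under pics/ and viewed, at most 10 in all, crops included, and the job is handed in when it is done.

Besides the shell and the picture viewer there is one more tool, called after ">>>" as a command line: name --argument value ..., lists and objects as JSON in quotes. carry_out: Moves the arm, as the interface text tells. Its arguments: {"type":"object","properties":{"targets":{"type":"array"},"newtons":{"type":"number"}},"required":["targets"]}

```bash
mkdir -p pics; cat > h.py <<'E'
import numpy as np, cv2
from workcell import ctrl
def pts(s, mask=None):
    d=s["depth"]; m=(d>0) if mask is None else (mask&(d>0))
    r,c=np.nonzero(m)
    u=cv2.undistortPoints(np.stack([c,r],1).astype(float)[:,None],np.array(s["intrinsics"]),np.array(s["D"]))[:,0]
    z=d[r,c]; P=np.c_[u*z[:,None],z]
    return (P-np.array(s["t"]))@np.array(s["R"]), r, c
E
python3 - <<'E'
from h import *
st=ctrl.state(); print(st)
ims=[]
for n in ["scene","top"]:
    s=ctrl.snapshot(n); ims.append(s["image"])
    for q in ["canister","serving_lid","cover","handle","ear","notch","yellow_canister"]:
        for o in ctrl.silhouettes(s,q)[:3]:
            P,r,c=pts(s,o["pixels"])
            if len(P): print(n,q,round(o["confidence"],2),o["pixel"],np.median(P,0).round(3),P.min(0).round(3),P.max(0).round(3))
cv2.imwrite("pics/a.png",cv2.resize(np.vstack(ims),(450,600)) if 0 else ims[0]); cv2.imwrite("pics/b.png",ims[1])
E
```

```text
{'time_s': 0.0, 'joint_positions': array([ 1.04187687e+00,  1.59048300e-01,  1.59819156e+00, -1.94884648e-05,
        1.38619491e+00, -2.10144293e-01]), 'qd': array([ 0.00037841, -0.0014278 , -0.00186302, -0.00090944, -0.00020134,
       -0.00114438]), 'tau': array([-7.47602517e-04, -3.85568011e+01, -3.22109663e+01,  7.00668362e-02,
        3.78261984e-02, -1.51891600e-04]), 'eef_pos': array([0.17995758, 0.54550265, 0.23063968]), 'tcp_rot': array([-3.13978707e+00, -3.65537549e-04,  2.82282076e+00]), 'wrist_force': array([-0.41800679, -0.33811523,  0.78518513]), 'torque': array([ 0.00745208,  0.03145072, -0.01903793]), 'gripper_force': 0.0, 'width': 0.09205879667940103}
scene canister 0.87 [199.4, 297.7] [0.477 0.046 0.077] [ 0.182 -0.069 -0.114] [0.568 0.102 0.107]
scene canister 0.8 [214.4, 337.9] [0.487 0.191 0.076] [ 0.196  0.136 -0.113] [0.601 0.245 0.122]
scene canister 0.46 [161.1, 186.4] [ 0.421 -0.439  0.078] [ 0.357 -0.49  -0.002] [ 0.444 -0.409  0.142]
scene serving_lid 0.49 [245.9, 358.4] [0.638 0.285 0.107] [ 0.443  0.218 -0.006] [0.663 0.334 0.157]
scene cover 0.62 [196.
[... 550 characters left out ...]
] [0.52  0.266 0.106]
top canister 0.7 [210.8, 213.6] [0.462 0.041 0.073] [ 0.409 -0.013 -0.003] [0.517 0.11  0.106]
top cover 0.86 [205.3, 287.0] [ 0.463 -0.153  0.035] [ 0.416 -0.202  0.019] [ 0.513 -0.105  0.072]
top cover 0.25 [213.9, 346.4] [ 0.446 -0.329  0.04 ] [ 0.414 -0.409 -0.003] [ 0.483 -0.252  0.078]
top handle 0.67 [205.5, 283.8] [ 0.463 -0.153  0.035] [ 0.416 -0.202 -0.003] [ 0.521 -0.108  0.072]
top notch 0.95 [208.7, 157.8] [0.465 0.187 0.073] [ 0.413  0.139 -0.   ] [0.53  0.253 0.106]
top notch 0.93 [210.0, 215.5] [0.461 0.042 0.073] [ 0.409 -0.01  -0.003] [0.511 0.107 0.106]
top yellow_canister 0.95 [160.2, 123.4] [0.597 0.268 0.12 ] [0.542 0.232 0.004] [0.655 0.353 0.158]
```

View pics/a.png

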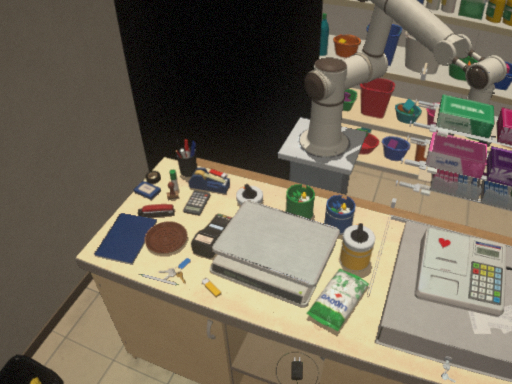

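View pics/b.png

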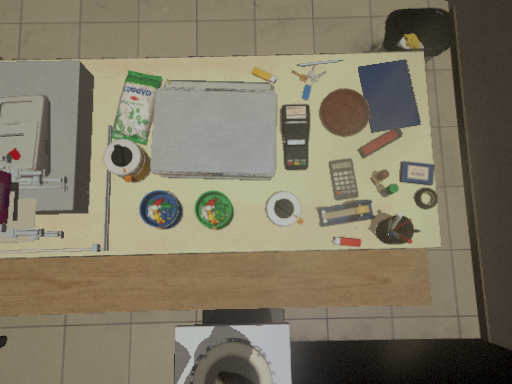

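The wanted lid is at top (284,208) and the wanted canister is the blue one at (161,209). Possible mistakes are the green canister at (214,210), the yellow one's lid at (123,158), and brown and black round things at (345,112) and (426,198). Next is a close crop with the orange marks.

```bash
python3 - <<'E'
from h import *
ims=[]
for n,boxes in [("top",[(120,250,160,260),(120,250,235,335)]),("scene",[(170,250,300,390),(170,230,220,300)])]:
    s=ctrl.snapshot(n); im=s["image"]; hsv=cv2.cvtColor(im,cv2.COLOR_BGR2HSV)
    m=(hsv[...,0]>4)&(hsv[...,0]<19)&(hsv[...,1]>140)&(hsv[...,2]>90)
    k,l,stt,cen=cv2.connectedComponentsWithStats(m.astype(np.uint8))
    for i in range(1,k):
        if stt[i,4]>=3:
            P,_,_=pts(s,l==i)
            if len(P) and abs(np.median(P,0)[1])<.35 and .35<np.median(P,0)[0]<.7: print(n,cen[i].round(1),stt[i,4],np.median(P,0).round(3))
    c=im[180:240,130:310] if n=="top" else im[180:260,230:390]
    ims.append(cv2.resize(c,(720,int(720/c.shape[1]*c.shape[0])),interpolation=cv2.INTER_CUBIC))
    P,r,c=pts(s)
    for nm,xy in [("lid",(.463,-.153)),("blue",(.466,.19))]:
        near=np.hypot(P[:,0]-xy[0],P[:,1]-xy[1])<.065
        for a,b in ([(.028,.042),(.058,.075)] if nm=="lid" else [(.096,.106)]):
            Q=P[near&(P[:,2]>a)&(P[:,2]<b)]
            if len(Q)>5:
                (cx,cy),rad=cv2.minEnclosingCircle(Q[:,:2].astype(np.float32))
                rct=cv2.minAreaRect(Q[:,:2].astype(np.float32))
                print(n,nm,a,len(Q),Q.mean(0).round(4),"circ",round(cx,4),round(cy,4),round(rad,4),rct)
cv2.imwrite("pics/c.png",cv2.resize(np.vstack(ims),None,fx=.98,fy=.98))
E
```

```text
top [145.3 166.3] 3 [0.592 0.235 0.055]
top [124. 170.] 3 [0.569 0.274 0.119]
top [128. 178.] 39 [0.551 0.269 0.103]
top [143. 176.] 4 [0.571 0.25  0.022]
top [135.6 179.2] 5 [0.559 0.267 0.035]
top [213.8 200.6] 8 [0.488 0.04  0.078]
top [208.1 202. ] 7 [0.484 0.056 0.076]
top [153.3 203.3] 3 [0.484 0.208 0.073]
top [157.2 210.8] 4 [0.464 0.197 0.068]
top [160.4 221.1] 7 [0.436 0.189 0.067]
top [214.6 222.2] 12 [0.428 0.04  0.068]
top [159. 228.] 3 [0.415 0.188 0.083]
top [214. 228.] 5 [0.412 0.04  0.083]
top [346.3 239.4] 35 [ 0.376 -0.325  0.012]
top [348.6 243.3] 27 [ 0.363 -0.336  0.012]
top lid 0.028 843 [ 0.4641 -0.1533  0.035 ] circ 0.4651 -0.1538 0.0501 ((0.46477076411247253, -0.15356077253818512), (0.09674280136823654, 0.09769311547279358), 88.10083770751953)
top lid 0.058 100 [ 0.4643 -0.1536  0.066 ] circ 0.4651 -0.1533 0.0257 ((0.46538347005844116, -0.15354202687740326), (0.0512714609503746, 0.015086540021002293), 52.46918869018555)
top blue 0.096 207 [0.4679 0.1888 0.1001] circ 0.4663 0.1889 0.0499 ((0.46677836775779724, 0.18928569555282593), (0.09880504757165909, 0.094471275806427), 89.27057647705078)
scene [174.2 224. ] 4 [ 0.688 -0.349  0.012]
scene lid 0.028 285 [ 0.4714 -0.1514  0.035 ] circ 0.4678 -0.1519 0.0521 ((0.46440982818603516, -0.15452058613300323), (0.09173724055290222, 0.09670130908489227), 23.25526237487793)
scene lid 0.058 48 [ 0.472  -0.1514  0.0658] circ 0.4712 -0.1548 0.0282 ((0.47044050693511963, -0.15420275926589966), (0.05545623600482941, 0.016031499952077866), 55.40961837768555)
scene blue 0.096 116 [0.4726 0.1878 0.0999] circ 0.4696 0.1887 0.0533 ((0.4700404107570648, 0.18743836879730225), (0.10037951916456223, 0.09300784021615982), 11.774827003479004)
```

View pics/c.png

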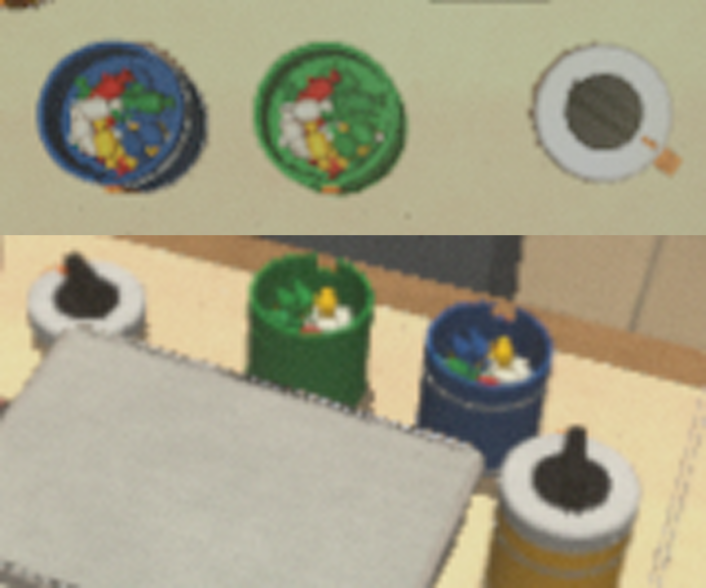

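The crop shows the double lid with its ear at lower right and the blue canister with its notch and mark on the robot side (about -x). The lid is at about (0.465,-0.153) with yaw about -127.5°. The blue canister is at (0.466,0.189) with its mark at yaw about 180°. I'll go above the lid.

>>> carry_out --targets '[{"claw": 0, "linear": [-245, -287, 20], "roll": 60}, {"claw": 0, "linear": [-245, -287, 20], "roll": 60}, {"claw": 0, "linear": [-245, -287, 20], "roll": 60}, {"claw": 0, "linear": [-245, -287, 20], "roll": 60}, {"claw": 0, "linear": [-245, -287, 20], "roll": 60}, {"claw": 0, "linear": [-490, -575, 32], "roll": 109.2}, {"claw": 0, "linear": [-490, -575, 32], "roll": 109.2}, {"claw": 0, "linear": [-490, -575, 32], "roll": 109.2}, {"claw": 0, "linear": [-490, -575, 32], "roll": 109.2}, {"claw": 0, "linear": [-490, -575, 32], "roll": 109.2}, {"claw": 0, "linear": [-490, -575, 32], "roll": 109.2}, {"claw": 0, "linear": [-490, -575, 32], "roll": 109.2}, {"claw": 0, "linear": [-490, -575, 32], "roll": 109.2}, {"claw": 0, "linear": [-490, -575, 32], "roll": 109.2}, {"claw": 0, "linear": [-490, -575, 32], "roll": 109.2}, {"claw": 0, "linear": [-490, -575, 32], "roll": 109.2}, {"claw": 0, "linear": [-490, -575, 32], "roll": 109.2}, {"claw": 0, "linear": [-490, -575, 32], "roll": 109.2}, {"claw": 0, "linear": [-490, -575, 32], "roll": 109.2}, {"claw": 0, "linear": [-490, -575, 32], "roll": 109.2}]'

```text
time_s: 2.9
eef_pos: [0.4652, -0.1523, 0.1999]
tcp_rot: [3.141, -0.0, 0.919]
wrist_force: [0.3, 0.4, -0.2]
width: 0.0917
gripper_force: 0.0
```

```bash
cat > m.py <<'E'
from h import *
import sys
def lidlook(zc):
    s=ctrl.snapshot("wrist"); P,r,c=pts(s); st=ctrl.state()
    print(st["time_s"],st["eef_pos"].round(4),st["tcp_rot"].round(4))
    near=np.hypot(P[:,0]-.465,P[:,1]+.153)<.07
    hsv=cv2.cvtColor(s["image"],cv2.COLOR_BGR2HSV)[r,c]
    org=(hsv[:,0]>4)&(hsv[:,0]<19)&(hsv[:,1]>140)&(hsv[:,2]>90)
    for nm,a,b in [("handle",.058,.075),("cover",.028,.042)]:
        Q=P[near&(P[:,2]>a)&(P[:,2]<b)]
        if len(Q)>5: print(nm,len(Q),Q.mean(0).round(4),cv2.minEnclosingCircle(Q[:,:2].astype(np.float32)),cv2.minAreaRect(Q[:,:2].astype(np.float32)))
    Q=P[near&org]; print("orange",len(Q),Q.mean(0) if len(Q) else "")
    return s
E
python3 - <<'E'
from m import *
s=lidlook(0); cv2.imwrite("pics/d.png",s["image"])
E
```

```text
2.95 [ 0.4652 -0.1525  0.1999] [ 3.1412e+00 -1.0000e-04  9.1840e-01]
handle 720 [ 0.4674 -0.1515  0.0663] ((0.46736860275268555, -0.15307047963142395), 0.025729259476065636) ((0.4667503535747528, -0.15247569978237152), (0.0508381612598896, 0.014969858340919018), 53.90773010253906)
cover 5330 [ 0.4684 -0.1501  0.0355] ((0.4660864770412445, -0.15291598439216614), 0.05032920837402344) ((0.4664098620414734, -0.15288607776165009), (0.09928452968597412, 0.09970312565565109), 8.129566192626953)
orange 67 [ 0.43196226 -0.1964838   0.02884606]
```

View pics/d.png

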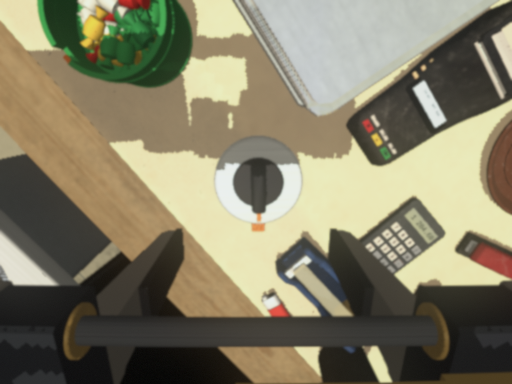

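The wrist view shows the lid at (258,183) with its ear at (258,227), in line with the index line, and the handle aligned with the tool's x axis. Next I descend and grip.

>>> carry_out --targets '[{"claw": 0, "linear": [0.6, 1.2, 50], "roll": 0}, {"claw": 0, "linear": [0.6, 1.2, 100], "roll": 0}, {"claw": 0, "linear": [0.6, 1.2, 130], "roll": 0}, {"claw": 0, "linear": [0.6, 1.2, 145], "roll": 0}, {"claw": 0, "linear": [0.6, 1.2, 145], "roll": 0}, {"claw": 0, "linear": [0.6, 1.2, 145], "roll": 0}, {"claw": 255, "linear": [0.6, 1.2, 145], "roll": 0}, {"claw": 255, "linear": [0.6, 1.2, 145], "roll": 0}, {"claw": 255, "linear": [0.6, 1.2, 145], "roll": 0}, {"claw": 255, "linear": [0.6, 1.2, 145], "roll": 0}, {"claw": 255, "linear": [0.6, 1.2, 145], "roll": 0}, {"claw": 255, "linear": [0.6, 1.2, 145], "roll": 0}, {"claw": 255, "linear": [0.6, 1.2, 145], "roll": 0}, {"claw": 255, "linear": [0.6, 1.2, 145], "roll": 0}]' --newtons 40

```text
time_s: 4.35
eef_pos: [0.4666, -0.1539, 0.0546]
tcp_rot: [-3.141, 0.0, 0.917]
wrist_force: [0.0, -0.4, 0.3]
width: 0.0305
gripper_force: 0.0
```

>>> carry_out --targets '[{"claw": 255, "linear": [0, 0, 0], "roll": 0}, {"claw": 255, "linear": [0, 0, 0], "roll": 0}, {"claw": 255, "linear": [0, 0, 0], "roll": 0}, {"claw": 255, "linear": [0, 0, 0], "roll": 0}, {"claw": 255, "linear": [0, 0, 0], "roll": 0}, {"claw": 255, "linear": [0, 0, -2], "roll": 0}, {"claw": 255, "linear": [0, 0, -4], "roll": 0}, {"claw": 255, "linear": [0, 0, -6], "roll": 0}, {"claw": 255, "linear": [0, 0, -10], "roll": 0}, {"claw": 255, "linear": [0, 0, -25], "roll": 0}, {"claw": 255, "linear": [0, 0, -50], "roll": 0}, {"claw": 255, "linear": [0, 0, -85], "roll": 0}, {"claw": 255, "linear": [0, 0, -120], "roll": 0}, {"claw": 255, "linear": [0, 0, -150], "roll": 0}, {"claw": 255, "linear": [0, 0, -160], "roll": 0}, {"claw": 255, "linear": [0, 0, -160], "roll": 0}, {"claw": 255, "linear": [0, 0, -160], "roll": 0}]' --newtons 40

```text
time_s: 6.05
eef_pos: [0.4658, -0.1533, 0.2128]
tcp_rot: [-3.139, 0.0, 0.917]
wrist_force: [0.1, 0.6, -4.1]
width: 0.0144
gripper_force: 40.0
```

```bash
python3 - <<'E'
from h import *
st=ctrl.state(); print(st)
s=ctrl.snapshot("wrist"); P,r,c=pts(s); e=st["eef_pos"]
hsv=cv2.cvtColor(s["image"],cv2.COLOR_BGR2HSV)[r,c]
org=(hsv[:,0]>4)&(hsv[:,0]<19)&(hsv[:,1]>140)&(hsv[:,2]>90)&(np.hypot(P[:,0]-e[0],P[:,1]-e[1])<.075)&(P[:,2]>e[2]-.1)
print(org.sum(),P[org].mean(0)-e if org.any() else "")
for p in (P[org]-e)[::4]: print(p.round(3),end=" ")
s2=ctrl.snapshot("scene"); cv2.imwrite("pics/e.png",np.hstack([cv2.resize(s["image"],(400,300)),cv2.resize(s2["image"][100:292,150:406],(400,300))]))
E
```

```text
{'time_s': 6.05, 'joint_positions': array([-5.65019194e-01, -4.66091966e-02,  1.84859287e+00, -2.58951833e-05,
        1.34250045e+00,  8.89296627e-02]), 'qd': array([-1.29577550e-05,  1.23619159e-02,  1.60502814e-02,  6.62726528e-04,
        2.25727958e-03,  6.11843438e-04]), 'tau': array([ 1.05262490e-02, -3.26638877e+01, -3.45465338e+01,  8.23854050e-02,
       -3.21055041e-02,  7.03134010e-04]), 'eef_pos': array([ 0.46577761, -0.15333089,  0.21281295]), 'tcp_rot': array([-3.13871486e+00,  2.81904242e-04,  9.16853773e-01]), 'wrist_force': array([ 0.09030692,  0.56961909, -4.14507186]), 'torque': array([-0.02853448,  0.16471952, -0.03750286]), 'gripper_force': 39.990840554237366, 'width': 0.014407171932402466}
93 [-0.03156617 -0.04043364 -0.02154966]
[-0.019 -0.016  0.011] [-0.017 -0.018  0.011] [-0.015 -0.019  0.012] [-0.013 -0.02   0.011] [-0.044 -0.046 -0.04 ] [-0.042 -0.048 -0.04 ] [-0.038 -0.049 -0.039] [-0.036 -0.052 -0.039] [-0.034 -0.054 -0.04 ] [-0.044 -0.047 -0.039] [-0.041 -0.049 -0.04 ] [-0.039 -0.051 -0.04 ] [-0.036 -0.052 -0.039] [-0.034 -0.055 -0.04 ] [-0.043 -0.048 -0.039] [-0.041 -0.05  -0.04 ] [-0.039 -0.053 -0.04 ] [-0.036 -0.053 -0.038] [-0.046 -0.048 -0.04 ] [-0.044 -0.05  -0.04 ] [-0.041 -0.052 -0.04 ] [-0.039 -0.054 -0.041] [0.025 0.015 0.091] [0.02  0.008 0.093]
```

View pics/e.png

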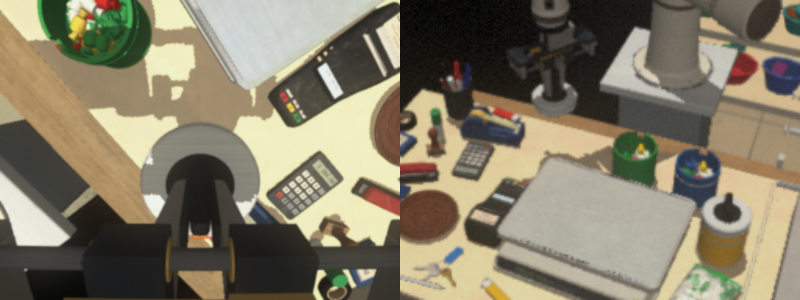

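Both lids hang level in the gripper (wrist crop at (200,180)). I carry them near the blue canister, keeping the yaw, to see its notch up close.

>>> carry_out --targets '[{"claw": 255, "linear": [6, -9, 0], "roll": 0}, {"claw": 255, "linear": [20, -28, 0], "roll": 0}, {"claw": 255, "linear": [40, -56, 0], "roll": 0}, {"claw": 255, "linear": [60, -85, 0], "roll": 0}, {"claw": 255, "linear": [80, -113, 0], "roll": 0}, {"claw": 255, "linear": [100, -141, 0], "roll": 0}, {"claw": 255, "linear": [115, -162, 0], "roll": 0}, {"claw": 255, "linear": [125, -176, 0], "roll": 0}, {"claw": 255, "linear": [129, -182, 0], "roll": 0}, {"claw": 255, "linear": [129, -182, 0], "roll": 0}, {"claw": 255, "linear": [129, -182, 0], "roll": 0}, {"claw": 255, "linear": [129, -182, 0], "roll": 0}]'

```text
time_s: 7.35
eef_pos: [0.4008, 0.0586, 0.2145]
tcp_rot: [-3.142, 0.0, 0.916]
wrist_force: [-0.5, -0.5, -2.7]
width: 0.0146
gripper_force: 40.0
```

```bash
python3 - <<'E'
from h import *
st=ctrl.state(); print(st["eef_pos"],st["tcp_rot"],st["joint_positions"].round(2))
s=ctrl.snapshot("wrist"); P,r,c=pts(s); e=st["eef_pos"]
hsv=cv2.cvtColor(s["image"],cv2.COLOR_BGR2HSV)[r,c]
C=np.array([.4665,.189])
rr=np.hypot(*(P[:,:2]-C).T)
rim=(P[:,2]>.095)&(P[:,2]<.105)&(rr<.056)&(rr>.035)
Q=P[rim]
A=np.c_[2*Q[:,:2],np.ones(len(Q))]
for k in range(3):
    x=np.linalg.lstsq(A,(Q[:,:2]**2).sum(1),rcond=None)[0]; print("fit",x[:2],np.sqrt(x[2]+x[:2]@x[:2]),len(Q))
    break
print("circ",cv2.minEnclosingCircle(Q[:,:2].astype(np.float32)))
ang=np.degrees(np.arctan2(*(Q[:,:2]-x[:2]).T[::-1]))%360
h,_=np.histogram(ang,120,(0,360)); print(h)
org=(hsv[:,0]>4)&(hsv[:,0]<19)&(hsv[:,1]>140)&(hsv[:,2]>90)&(rr<.07)&(rr>.04)
print(org.sum(),P[org].mean(0) if org.any() else "")
le=(hsv[:,0]>4)&(hsv[:,0]<19)&(hsv[:,1]>140)&(hsv[:,2]>90)&(np.hypot(*(P[:,:2]-e[:2]).T)<.075)&(np.abs(P[:,2]-e[2]+.04)<.008)
print("ear",le.sum(),P[le].mean(0)-e)
cv2.imwrite("pics/f.png",s["image"])
E
```

```text
[0.40082584 0.05856674 0.21449388] [-3.14155309e+00  3.30425511e-04  9.15791329e-01] [-0.16 -0.3   2.06 -0.    1.38  0.5 ]
fit [0.46719043 0.1865695 ] 0.04689351539858984 1401
circ ((0.46741020679473877, 0.18731482326984406), 0.049972470849752426)
[ 0  0  0  0  0  0  0  0  0  0  0  0  0  0  0  0  0  0  0  0  0  0  0  0
  0  0  0  0  0  0  0  0  0  0  0  0  0  2 12 26 21 28 22 22 24 26 26 23
 26 22 23 24 23 21 22 19 12  0  0  0  0  0  2 18 19 15 17 16 17 17 15 17
 17 19 15 17 18 17 17 16 17 17 17 18 18 18 16 18 18 17 17 17 16 17 20 15
 19 17 16 17 20 18 15 20 18 19 22 20 23 22 21 25 22 23 21 22 11  1  0  0]
41 [0.41583336 0.18762672 0.08530103]
ear 77 [-0.04055809 -0.05040839 -0.03979573]
```

View pics/f.png

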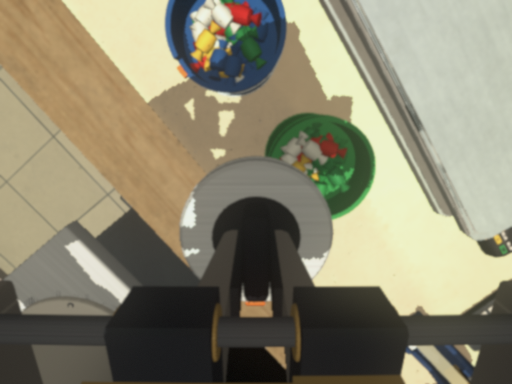

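The blue canister is at (225,40), with the orange mark at (183,71). I'll fit the held lid's disc from the same camera for relative alignment.

```bash
python3 - <<'E'
from h import *
from scipy.optimize import least_squares
def fitfix(Q,R):
    f=lambda p:np.hypot(*(Q-p).T)-R
    return least_squares(f,Q.mean(0),loss="soft_l1",f_scale=.001)
st=ctrl.state(); s=ctrl.snapshot("wrist"); P,r,c=pts(s); e=st["eef_pos"]
near=np.hypot(*(P[:,:2]-e[:2]).T)<.07
z=P[near,2]-e[2]; h,b=np.histogram(z,60,(-.08,.04)); print([(round(b[i],3),h[i]) for i in range(60) if h[i]>30])
a=np.radians(52.5); X=np.array([np.cos(a),np.sin(a)]); Y=np.array([np.sin(a),-np.cos(a)])
def outer(Q,c0):
    an=np.degrees(np.arctan2(*(Q-c0).T[::-1]))//4; rr=np.hypot(*(Q-c0).T)
    return np.array([Q[an==k][rr[an==k].argmax()] for k in np.unique(an)])
m=near&(abs(P[:,2]-e[2]+.021)<.006)
O=outer(P[m][:,:2],e[:2]); rr=np.hypot(*(O-e[:2]).T); O=O[rr>.042]
f=fitfix(O,.0497); d=f.x-e[:2]; print("lid c-TCP",d.round(4),"tool",(d@X).round(4),(d@Y).round(4),len(O),np.abs(f.fun).mean(), P[m,2].mean()-e[2])
C=np.array([.467,.188]); rr=np.hypot(*(P[:,:2]-C).T)
m=(P[:,2]>.096)&(P[:,2]<.104)&(rr<.056)&(rr>.04)
O=outer(P[m][:,:2],C); f=fitfix(O,.0497); print("can",f.x.round(4),len(O),np.abs(f.fun).mean())
print((f.x-e[:2]-d).round(4), P[m,2].mean())
E
```

```text
[(np.float64(-0.042), np.int64(56)), (np.float64(-0.04), np.int64(51)), (np.float64(-0.034), np.int64(43)), (np.float64(-0.032), np.int64(167)), (np.float64(-0.03), np.int64(56)), (np.float64(-0.028), np.int64(59)), (np.float64(-0.026), np.int64(51)), (np.float64(-0.024), np.int64(137)), (np.float64(-0.022), np.int64(2222)), (np.float64(-0.02), np.int64(6735)), (np.float64(-0.018), np.int64(1307)), (np.float64(-0.016), np.int64(66)), (np.float64(-0.014), np.int64(60)), (np.float64(-0.012), np.int64(84)), (np.float64(-0.01), np.int64(79)), (np.float64(-0.008), np.int64(76)), (np.float64(-0.006), np.int64(90)), (np.float64(-0.004), np.int64(87)), (np.float64(-0.002), np.int64(101)), (np.float64(0.0), np.int64(93)), (np.float64(0.002), np.int64(103)), (np.float64(0.004), np.int64(110)), (np.float64(0.006), np.int64(112)), (np.float64(0.008), np.int64(288)), (np.float64(0.01), np.int64(956)), (np.float64(0.012), np.int64(1326)), (np.float64(0.014), np.int64(100)), (np.float64(0.016), np.int64(110)), (np.float64(0.018), np.int64(113)), (np.float64(0.02), np.int64(142)), (np.float64(0.022), np.int64(139)), (np.float64(0.024), np.int64(149)), (np.float64(0.026), np.int64(142)), (np.float64(0.028), np.int64(150)), (np.float64(0.03), np.int64(172)), (np.float64(0.032), np.int64(181)), (np.float64(0.034), np.int64(186)), (np.float64(0.036), np.int64(187)), (np.float64(0.038), np.int64(188))]
lid c-TCP [0.0001 0.0011] tool 0.0009 -0.0005 72 0.00021268290187815078 -0.01935523410169268
can [0.4675 0.1873] 56 0.0004283443551368623
[0.0665 0.1277] 0.10053520384024248
```

>>> carry_out --targets '[{"claw": 255, "linear": [8, -2, 0], "roll": 4}, {"claw": 255, "linear": [25, -5, 0], "roll": 10}, {"claw": 255, "linear": [50, -9, 0], "roll": 17}, {"claw": 255, "linear": [75, -14, 0], "roll": 24}, {"claw": 255, "linear": [100, -19, 0], "roll": 31}, {"claw": 255, "linear": [120, -23, 0], "roll": 38}, {"claw": 255, "linear": [135, -25, 0], "roll": 44}, {"claw": 255, "linear": [141, -26.5, 5], "roll": 49}, {"claw": 255, "linear": [142.1, -26.6, 15], "roll": 52.4}, {"claw": 255, "linear": [142.1, -26.6, 30], "roll": 52.4}, {"claw": 255, "linear": [142.1, -26.6, 39], "roll": 52.4}, {"claw": 255, "linear": [142.1, -26.6, 39], "roll": 52.4}, {"claw": 255, "linear": [142.1, -26.6, 39], "roll": 52.4}]'

```text
time_s: 8.75
eef_pos: [0.4662, 0.188, 0.1758]
tcp_rot: [-3.142, -0.0, 0.002]
wrist_force: [-0.6, -0.5, -2.7]
width: 0.0148
gripper_force: 40.0
```

```bash
cat > ear.py <<'E'
from h import *
from scipy.optimize import least_squares
def outer(Q,c0):
    an=np.degrees(np.arctan2(*(Q-c0).T[::-1]))//4; rr=np.hypot(*(Q-c0).T)
    return np.array([Q[an==k][rr[an==k].argmax()] for k in np.unique(an)])
def look():
    st=ctrl.state(); e=st["eef_pos"]; s=ctrl.snapshot("wrist"); P,r,c=pts(s)
    print(st["time_s"],e.round(4),st["tcp_rot"].round(4),st["wrist_force"].round(1),st["torque"].round(2),st["gripper_force"],st["joint_positions"].round(2))
    hsv=cv2.cvtColor(s["image"],cv2.COLOR_BGR2HSV)[r,c]
    d=np.hypot(*(P[:,:2]-e[:2]).T)
    m=(d<.07)&(abs(P[:,2]-e[2]+.020)<.006)
    O=outer(P[m][:,:2],e[:2]); O=O[np.hypot(*(O-e[:2]).T)>.042]
    f=least_squares(lambda p:np.hypot(*(O-p).T)-.0497,e[:2],loss="soft_l1",f_scale=.001); print("cover c",f.x.round(4),"z",P[m,2].mean()-e[2])
    le=(hsv[:,0]>4)&(hsv[:,0]<19)&(hsv[:,1]>140)&(hsv[:,2]>90)&(d<.075)&(d>.045)&(abs(P[:,2]-e[2]+.038)<.01)
    if le.any():
        v=P[le].mean(0); w=v[:2]-f.x; print("ear",le.sum(),v.round(4),"yaw",np.degrees(np.arctan2(w[1],w[0])).round(1),"dz",(v[2]-e[2]).round(4))
    return s
E
python3 -c "
from ear import *
s=look(); cv2.imwrite('pics/g.png',s['image'])"
```

```text
8.75 [0.4662 0.188  0.1758] [-3.1416e+00 -1.0000e-04  2.0000e-03] [-0.6 -0.5 -2.7] [-0.05  0.14  0.01] 39.99081015586853 [0.14 0.02 1.86 0.   1.26 1.71]
cover c [0.4674 0.1873] z -0.019262874857650186
ear 75 [0.4019 0.1885 0.1363] yaw 179.0 dz -0.0395
```

View pics/g.png

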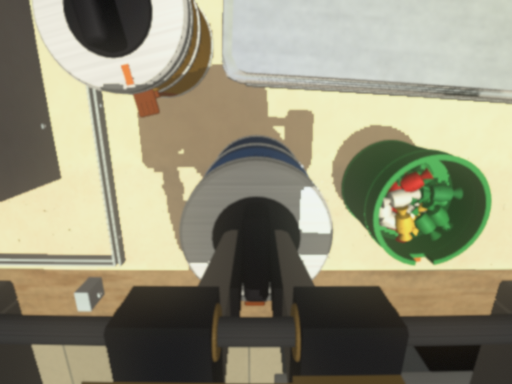

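The lid is centred over the canister and its ear points at the notch (256,298). I lower it.

>>> carry_out --targets '[{"claw": 255, "linear": [0, 0, 8], "roll": 0}, {"claw": 255, "linear": [0, 0, 16], "roll": 0}, {"claw": 255, "linear": [0, 0, 22], "roll": 0}, {"claw": 255, "linear": [0, 0, 26], "roll": 0}, {"claw": 255, "linear": [0, 0, 29], "roll": 0}, {"claw": 255, "linear": [0, 0, 31], "roll": 0}, {"claw": 255, "linear": [0, 0, 33], "roll": 0}, {"claw": 255, "linear": [0, 0, 34], "roll": 0}, {"claw": 255, "linear": [0, 0, 34], "roll": 0}, {"claw": 255, "linear": [0, 0, 34], "roll": 0}]'

```text
time_s: 9.8
eef_pos: [0.4662, 0.1882, 0.1419]
tcp_rot: [-3.142, -0.001, 0.002]
wrist_force: [0.4, -0.3, -1.7]
width: 0.0149
gripper_force: 40.0
```

```bash
python3 -c "
from ear import *
s=look()"
```

```text
9.8 [0.4662 0.1882 0.1419] [-3.1415e+00 -7.0000e-04  2.3000e-03] [ 0.4 -0.3 -1.7] [0.05 0.17 0.02] 39.99119281768799 [ 0.14  0.06  1.89 -0.    1.19  1.71]
cover c [0.4674 0.1875] z -0.019243888538602552
ear 113 [0.4023 0.1885 0.1042] yaw 179.1 dz -0.0378
```

The lid is home: the ear top is at about 103 mm and the wrist carries only the cover's weight. I settle the cover, then turn it 60° counter-clockwise.

>>> carry_out --targets '[{"claw": 255, "linear": [0, 0, 0.8], "roll": 0}, {"claw": 255, "linear": [0, 0, 0.8], "roll": 0}, {"claw": 255, "linear": [0, 0, 0.8], "roll": -3}, {"claw": 255, "linear": [0, 0, 0.8], "roll": -8}, {"claw": 255, "linear": [0, 0, 0.8], "roll": -14}, {"claw": 255, "linear": [0, 0, 0.8], "roll": -20}, {"claw": 255, "linear": [0, 0, 0.8], "roll": -26}, {"claw": 255, "linear": [0, 0, 0.8], "roll": -32}, {"claw": 255, "linear": [0, 0, 0.8], "roll": -38}, {"claw": 255, "linear": [0, 0, 0.8], "roll": -44}, {"claw": 255, "linear": [0, 0, 0.8], "roll": -50}, {"claw": 255, "linear": [0, 0, 0.8], "roll": -55}, {"claw": 255, "linear": [0, 0, 0.8], "roll": -59}, {"claw": 255, "linear": [0, 0, 0.8], "roll": -60}, {"claw": 255, "linear": [0, 0, 0.8], "roll": -60}, {"claw": 255, "linear": [0, 0, 0.8], "roll": -60}]'

```text
time_s: 11.45
eef_pos: [0.466, 0.1882, 0.1408]
tcp_rot: [3.142, 0.0, 1.048]
wrist_force: [-0.0, 1.5, -1.6]
width: 0.0151
gripper_force: 40.0
```

```bash
python3 - <<'E'
from ear import *
s=look()
for n in ["top","scene","wrist"]:
    s=ctrl.snapshot(n); P,r,c=pts(s); hsv=cv2.cvtColor(s["image"],cv2.COLOR_BGR2HSV)[r,c]
    d=np.hypot(*(P[:,:2]-[.467,.188]).T)
    le=(hsv[:,0]>4)&(hsv[:,0]<19)&(hsv[:,1]>130)&(hsv[:,2]>80)&(d<.075)&(P[:,2]>.09)
    print(n,le.sum()); print(P[le][::max(1,le.sum()//8)].round(3).tolist())
cv2.imwrite("pics/i.png",s["image"])
E
```

```text
11.45 [0.466  0.1882 0.1408] [3.1416 0.     1.0484] [-0.   1.5 -1.6] [-0.05  0.11 -0.  ] 39.99116778373718 [ 0.14  0.06  1.89 -0.    1.19  0.67]
cover c [0.4658 0.1894] z -0.0193447972125204
ear 190 [0.4038 0.1892 0.1039] yaw -179.8 dz -0.0369
top 41
[[0.449, 0.16, 0.123], [0.414, 0.196, 0.101], [0.414, 0.183, 0.104], [0.411, 0.185, 0.105], [0.409, 0.188, 0.105], [0.406, 0.19, 0.107], [0.404, 0.193, 0.103], [0.401, 0.195, 0.105], [0.401, 0.183, 0.102]]
scene 2
[[0.495, 0.154, 0.244], [0.486, 0.153, 0.228]]
wrist 201
[[0.407, 0.196, 0.104], [0.406, 0.194, 0.105], [0.405, 0.193, 0.105], [0.404, 0.191, 0.104], [0.404, 0.19, 0.104], [0.404, 0.187, 0.104], [0.404, 0.185, 0.104], [0.406, 0.183, 0.104], [0.468, 0.213, 0.234]]
```

View pics/i.png

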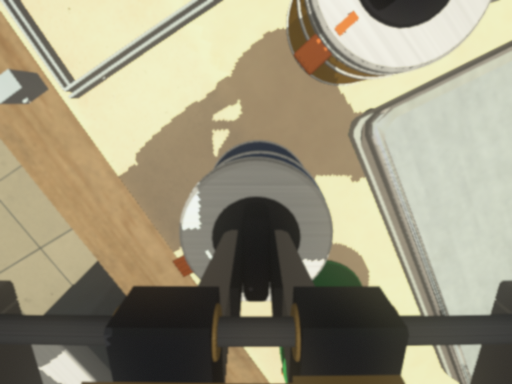

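The cover is turned 60° and the ear stays in the notch at (182,265). I lift the cover straight off.

>>> carry_out --targets '[{"claw": 255, "linear": [0, 0, -2], "roll": -6e-08}, {"claw": 255, "linear": [0, 0, -4], "roll": 0}, {"claw": 255, "linear": [0, 0, -6], "roll": 0}, {"claw": 255, "linear": [0, 0, -8], "roll": 0}, {"claw": 255, "linear": [0, 0, -11], "roll": 0}, {"claw": 255, "linear": [0, 0, -15], "roll": 0}, {"claw": 255, "linear": [0, 0, -20], "roll": 0}, {"claw": 255, "linear": [0, 0, -30], "roll": 0}, {"claw": 255, "linear": [0, 0, -40], "roll": 0}, {"claw": 255, "linear": [0, 0, -55], "roll": 0}, {"claw": 255, "linear": [0, 0, -70], "roll": 0}, {"claw": 255, "linear": [0, 0, -85], "roll": 0}, {"claw": 255, "linear": [0, 0, -95], "roll": 0}, {"claw": 255, "linear": [0, 0, -100], "roll": 0}, {"claw": 255, "linear": [0, 0, -100], "roll": 0}, {"claw": 255, "linear": [0, 0, -100], "roll": 0}, {"claw": 255, "linear": [0, 0, -100], "roll": 0}, {"claw": 255, "linear": [0, 0, -100], "roll": 0}]'

```text
time_s: 13.45
eef_pos: [0.4656, 0.1881, 0.2401]
tcp_rot: [-3.141, 0.001, 1.05]
wrist_force: [-0.0, -0.9, -2.1]
width: 0.0146
gripper_force: 40.0
```

```bash
python3 - <<'E'
from h import *
st=ctrl.state(); print(st["eef_pos"],st["wrist_force"],st["qd"].round(4),st["gripper_force"])
for n in ["top","wrist"]:
    s=ctrl.snapshot(n); P,r,c=pts(s); hsv=cv2.cvtColor(s["image"],cv2.COLOR_BGR2HSV)[r,c]
    d=np.hypot(*(P[:,:2]-[.467,.188]).T)
    le=(hsv[:,0]>4)&(hsv[:,0]<19)&(hsv[:,1]>130)&(hsv[:,2]>80)&(d<.075)&(P[:,2]<.16)&(P[:,2]>.09)
    print(n,le.sum(),P[le].mean(0) if le.any() else "")
s=ctrl.snapshot("scene"); cv2.imwrite("pics/j.png",cv2.resize(s["image"][120:280,230:430],(800,600)))
E
```

```text
[0.46560109 0.18813657 0.24007877] [-0.00722823 -0.85032848 -2.14968835] [ 0.0001 -0.0026 -0.0029  0.0018  0.0002 -0.001 ] 39.99118745326996
top 36 [0.40750915 0.1892618  0.10341211]
wrist 0
```

View pics/j.png

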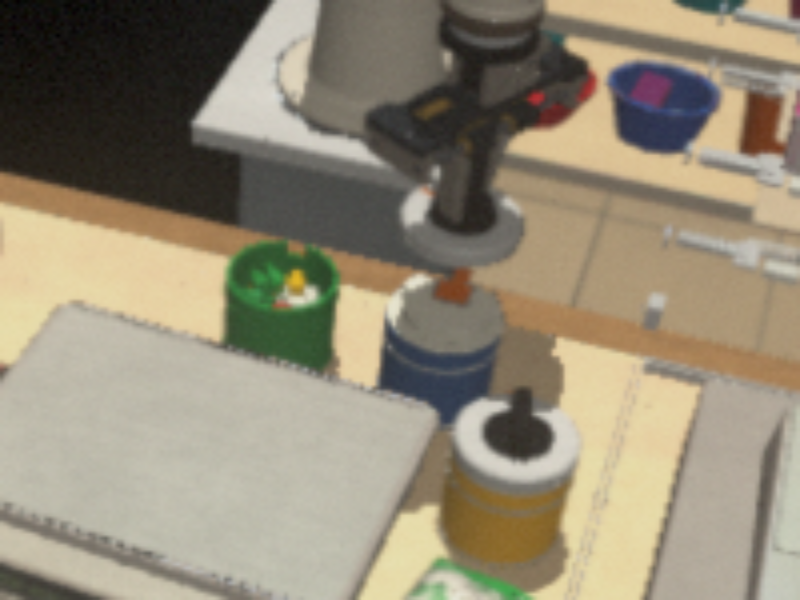

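The serving lid stays home with its ear in the notch (455,285). The cover is held level above it at (460,225).

```bash
python3 -c "
from workcell import ctrl
print(ctrl.sign_off())"
```

```text
the job is handed in; nothing more can be done
None
```

The serving lid sits fully home with its ear in the notch, the cover is held level about 10 cm above it, and the job was handed in at about 13.6 s; no verdict was returned.

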